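# Clear the screwdriver off the inspection box and hold its lid half open

## Task

Take the yellow screwdriver off the clear lid of the inspection box and lay it, without dropping it, straight along the empty lane of the tool tray, its blade pointing the same way as the jaws of the side cutters in the other lane. Only then lift the lid by its black bar and hold it half open, at 45 degrees, so that the chokes inside can be looked at: the lid has no stay, so finish while still holding it there. Leave the cutters, the glue bottle and the solder spool where they are.

Things in the scene. Friction and masses are not known exactly. Their poses are not given: they have to be found in the camera images.
- box: fixed inspection box, grey, 200 (x) x 220 (y) x 65 mm high with a clear lid in a blue frame; three chokes are fixed inside. Origin: centre of its underside on the bench. Its own -x side, with the lid's black bar, faces the robot roughly; its +x side carries the hinge
- lid (a joint): angle of the lid in rad: 0 shut (flat), grows as the bar side rises, 0.785 = 45 degrees, stop at 1.4. The lid weighs about 0.35 kg, its hinge is free and it falls shut when let go
- lid_hinge (a point): point on the hinge axis in the middle of the far (+x) rim, 69 mm above the bench; axes as the box, the hinge axis runs along y. The shut lid's top face lies 4 mm above it (73 mm above the bench)
- lid_bar (a point): middle of the lid's black round bar: 12 mm diameter, 100 mm long along the box's y, carried on two 10 mm posts 45 mm either side of its middle; its centre is 35 mm above the lid's top face. With the lid shut it lies 185 mm to -x of the hinge and 39 mm above it; it swings with the lid. Axes turn with the lid
- tray_lane (a point): middle of the floor of the empty lane of the fixed tool tray (black floor, 3 mm above the bench; orange rims and divider, 7 mm above the bench). The lane is 62 mm wide (x) and 212 mm long (y, its long way). The side cutters lie in the other lane, on the +x side, their jaws pointing to +y of this frame, so the screwdriver's blade must point to +y as well
- driver_handle (a point): centre of the screwdriver's yellow handle (78 mm long, 22 mm diameter), near its centre of mass, 11 mm above what it lies on; at the start it lies flat on the lid. Its x runs along the screwdriver, from the blade to the handle's end. The whole screwdriver is 174 mm long, about 0.07 kg
- driver_tip (a point): tip of the screwdriver's blade, on its axis, 135 mm from driver_handle; the shank is 5 mm thick
- driver: the screwdriver itself, origin under the middle of its length (48 mm from the handle's centre towards the blade)
- cutters: red-handled side cutters, 164 x 51 x 11 mm, lying in the tray's other lane; origin in the middle, its -x points to the jaws; leave alone
- glue: white glue bottle with red nozzle, 37 mm diameter, 126 mm tall, standing; leave alone
- spool: solder spool, 55 mm diameter, 40 mm tall, standing; leave alone

How it is judged:
On the way, in this order (a step that is already met when the one before it is completed fails the run):
1. the screwdriver lies released in the empty lane, blade the same way as the cutters' jaws, lid still shut (x of driver_handle in the frame of tray_lane between -0.019 and 0.019 m and y of driver_handle in the frame of tray_lane between -0.085 and -0.015 m and z of driver_handle in the frame of tray_lane between 0.006 and 0.016 m and x of driver_tip in the frame of tray_lane between -0.027 and 0.027 m and y of driver_tip in the frame of tray_lane between 0.05 and 0.108 m and z of driver_tip in the frame of tray_lane below 0.018 m and contact force between the fingers and driver below 0.1 N and linear speed of driver below 0.03 m/s and value of joint lid below 0.1 rad), for 0.2 s.
2. the lid is held at 45 degrees (value of joint lid between 0.645 and 0.925 rad and contact force between the fingers and lid above 0.3 N), for 0.3 s.
At the end, for the whole second after the job is handed in: the fingers hold the lid still at 45 degrees (within 8), nothing else props it; the screwdriver lies released, flat and straight in the empty lane (handle centre within 19 mm, blade tip within 27 mm of its middle line, all inside the lane), blade the way of the cutters' jaws (all of step 2 and velocity of joint lid between -0.1 and 0.1 rad/s and contact force between each of driver, cutters and lid below 0.1 N and x of driver_handle in the frame of tray_lane between -0.019 and 0.019 m and y of driver_handle in the frame of tray_lane between -0.085 and -0.015 m and z of driver_handle in the frame of tray_lane between 0.006 and 0.016 m and x of driver_tip in the frame of tray_lane between -0.027 and 0.027 m and y of driver_tip in the frame of tray_lane between 0.05 and 0.108 m and z of driver_tip in the frame of tray_lane below 0.018 m and contact force between the fingers and driver below 0.1 N and linear speed of driver below 0.03 m/s); the arm keeps its last pose, push and grip.
It fails at once if the lid is lifted while the screwdriver is not yet laid in the lane (value of joint lid above 0.15 rad and not (x of driver_handle in the frame of tray_lane between -0.019 and 0.019 m and y of driver_handle in the frame of tray_lane between -0.085 and -0.015 m and z of driver_handle in the frame of tray_lane between 0.006 and 0.016 m and x of driver_tip in the frame of tray_lane between -0.027 and 0.027 m and y of driver_tip in the frame of tray_lane between 0.05 and 0.108 m and z of driver_tip in the frame of tray_lane below 0.018 m)).
It fails at once if the screwdriver is dropped into the tray from more than 25 mm (x of driver_handle in the frame of tray_lane between -0.06 and 0.06 m and y of driver_handle in the frame of tray_lane between -0.12 and 0.02 m and z of driver_handle in the frame of tray_lane above 0.036 m and contact force between the fingers and driver below 0.05 N).
It fails at once if the side cutters are moved by more than 20 mm (distance of cutters from where it was at the start of the episode above 0.02 m).
It fails at once if the glue bottle or the solder spool is moved by more than 20 mm or tipped (distance of any of glue, spool from where it was at the start of the episode above 0.02 m or angle between any of glue, spool's own z axis and vertical above 0.3 rad).
It also fails if it takes over 54 s, if anything falls off the work surface, if the arm or the gripper's body presses on something with over 40 N, if the wrist force passes 120 N, or if a joint passes its speed limit or range.

## Robot

A 6-joint arm with a two-finger parallel gripper is mounted at the origin on a cart in front of the work surface, level with it; the furniture and walls round the work are solid. World frame = base frame: x ahead of the robot, y to its left, z up, the work surface at z = 0. Lengths are in m, angles in rad, forces in N, time in s.
With the tool pointing down it reaches from about 0.325 to 0.9 m from the base axis. Payload 3.5 kg.
Tool frame: the origin (TCP) lies on the centre line of the jaws, within the pads' length; the fingertips stand 22 mm ahead of it and the grasp point (between the pads) lies 3 mm ahead of it (tcp_to_tips is the distance from the TCP to the fingertips, in m); z points along the fingers, y is the line along which they close (so a half turn about z gives the same grasp; the last joint's range is limited). The gripper opens to 85 mm and grips with 20 to 120 N. Pads are 22 mm wide; open, the fingers measure 114 mm over their backs; the gripper's body (76 mm by 85 mm) begins 54 mm behind the grasp point. The pads swing forward as they close: fully open they stand 13 mm farther back than shut.
Start: joints at [1.039, 0.276, -0.026, 1.268, 0, 1.467], TCP at [0.26, 0.568, 0.253] pointing down, gripper open.
Joint ranges: [-3.12, 3.12], [-0.85, 1.88], [-1.08, 1.24], [-1.95, 2.15], [-1.57, 1.53], [-3.14, 3.14]. Speed limits (rad/s): [2.57, 2.57, 3.14, 3.14, 3.14, 3.14].

## Interface

Orientations are given as a unit quaternion [x, y, z, w].
In Python, from workcell import * gives the robot as it stands.
- The arm moves only by the tool carry_out, never from a script. Its argument "series" is text: rows parted by semicolons, each of 5 numbers parted by spaces: the shift along the world's x, y, z in cm, then the turn about the world's z in rad, then the opening, from 0 (shut) to 1 (fully open). A call has 1 to 8 rows; each row is the pose to reach, as a shift and turn from the pose commanded when the call began; what a row does not reach only later rows make up. A row lasts 1/8 s, in which the tool goes at most 62.5 mm and 10.7 degrees, less where a joint would pass 70% of its speed; a pose out of reach is approached as far as the arm can. A call with a gripper value outside its range is refused whole. The fingers move at their own pace and stop on an object; the grip force is fixed at half the most. Time passes only in rows, so rows that repeat a pose let the fingers close. It gives the time, the measured TCP pose, the force, the opening and the grip force at its end, in the units of the state.
- state(): the state, without advancing time (a new reading comes with each control period).
- snapshot(name): name is "scene" or "top"; returns a dict with "color" (420x560x3 uint8, blue, green, red), "depth" (420x560 float32, m along the optical axis (not along the pixel's ray), 0 where there is no reading), "fx", "fy", "cx", "cy" (pixels), "origin" and "orientation" of the camera in the world. Camera axes: x right, y down, z forward; pixel columns grow to the right and rows downward; lengths in m; the calibration is good to about 2 mm. A picture is of the moment at which its call begins.
- sign_off(): hands the job in; it is judged then, once.
The state is a dict: "t": time; "q": joint angles; "joint_vel": joint speeds; "effort": joint torques, N m; "tool_pos": TCP position; "tcp_rot": TCP orientation; "contact_force": force on the tool from outside, world axes, zero at the start; "ft_torque": the same for the moment, N m; "gripper_width": finger opening in m; "grip_force": force on a finger pad.
Only numpy, scipy, OpenCV 4.12 (cv2) and the standard library are available. Lean on these libraries where they do the work, as an engineer would, in place of code of your own. Each camera call takes 0.05 s, during which the arm holds its last target. There are 200 camera calls.

## Working session

There is one attempt and no reset: what is moved stays moved. The work goes in short steps, Python scripts to look and compute and a tool call to move; the robot and the scene stay as the last step left them, time stands still between calls to the robot, and variables do not carry over. Pictures are saved under pics/ and viewed, at most 10 in all, crops included, and the job is handed in when it is done.

Besides the shell and the picture viewer there is one more tool, called after "Emit:" by a JSON object that holds its "name" and its "arguments", one argument or row to a line. carry_out: Moves the arm, as the interface text tells. Its arguments: {"type":"object","properties":{"series":{"type":"string"}},"required":["series"]}

```bash
mkdir -p pics
cat > h.py <<'E'
from workcell import *
import numpy as np, cv2
from scipy.spatial.transform import Rotation as R
def snap(n,tag):
    s=snapshot(n); cv2.imwrite(f'pics/{tag}.png',s['color']); np.savez(f'pics/{tag}.npz',**s); return s
def load(tag): return np.load(f'pics/{tag}.npz')
def P(s,u,v,z=None):
    r=R.from_quat(s['orientation']).as_matrix(); o=np.array(s['origin'])
    d=r@np.array([(u-s['cx'])/s['fx'],(v-s['cy'])/s['fy'],1])
    k=float(s['depth'][int(v),int(u)]) if z is None else (z-o[2])/d[2]
    return o+d*k
E
python3 - <<'E'
from h import *
for n in('top','scene'):
    s=snap(n,n+'0'); print(s['origin'],s['orientation'],s['fx'])
print(state())
E
```

```text
[0.45038254 0.09784027 1.10434672] [-0.70175599  0.70850267 -0.0515753   0.05387468] 465.0088301561052
[-0.04683344  0.933881    0.64248681] [-0.28830488  0.80364483 -0.49274998  0.16802602] 396.47584527182113
{'t': 0.1, 'q': array([ 1.03860049e+00,  2.77047203e-01, -2.77190200e-02,  1.26800735e+00,
        3.09979842e-05,  1.46739764e+00]), 'joint_vel': array([ 0.0003892 , -0.00280947,  0.00422448,  0.00074692,  0.00026999,
        0.00033245]), 'effort': array([-1.71636177e-03, -4.46708357e+01,  2.96128267e+01,  8.48539523e-03,
       -2.23689981e-04, -1.08898277e-06]), 'tool_pos': array([0.25952948, 0.56785261, 0.25228917]), 'tcp_rot': array([ 2.12759722e-01,  9.77104049e-01, -9.34274727e-04, -3.23642437e-04]), 'contact_force': array([-0.43749633,  0.11629579, -0.67697736]), 'ft_torque': array([ 0.05101067, -0.0337885 , -0.02351854]), 'grip_force': 0.0, 'gripper_width': 0.08534638359060888}
```

View pics/top0.png

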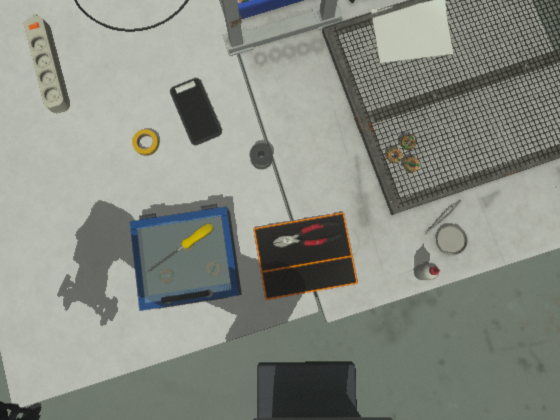

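View pics/scene0.png

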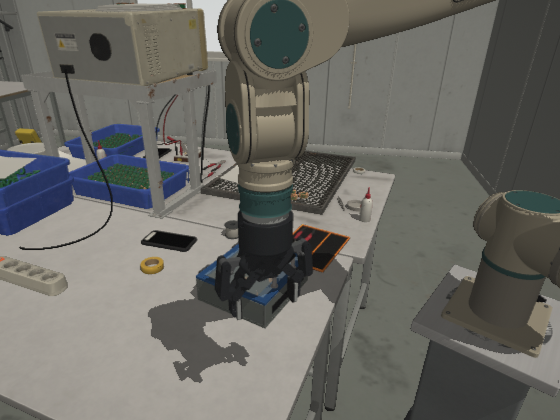

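The top view (up is about world +x, left +y) shows the box near px (187,258) with the screwdriver from handle end (212,227) to tip (150,269). The bar is at (187,295). The tray is near (305,255), with the empty lane below (about 310,280) and the cutters' jaws pointing left. I'll enlarge it.

Run:
```python
import cv2
a=cv2.imread('pics/top0.png')[200:315,120:370]
cv2.imwrite('pics/c0.png',cv2.resize(a,None,fx=3.2,fy=3.2,interpolation=cv2.INTER_CUBIC))
```

```text
(no output)
```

View pics/c0.png

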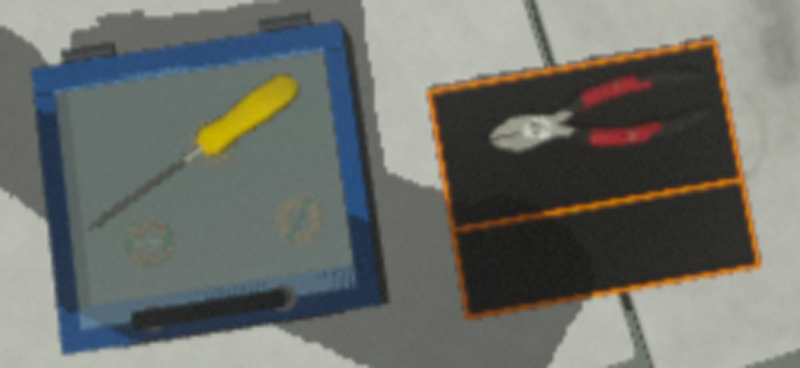

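Run:
```python
from h import *
np.set_printoptions(precision=4,suppress=True)
s=load('top0'); c=lambda x,y:(x/3.2+120-.35,y/3.2+200-.35)
def q(n,x,y,z): 
    p=P(s,*c(x,y),z); print(n,p,'depth pt',P(s,*np.round(c(x,y)))); return p
a=q('hend',296,85,.084);b=q('hfront',201,146,.084);m=q('hmid',249,116,.084);t=q('tip',92,228,.084)
print(np.linalg.norm(a-b),np.linalg.norm(a-t),np.degrees(np.arctan2(*(t-a)[[1,0]])))
b1=q('barL',133,321,.108);b2=q('barR',290,297,.108);print(np.linalg.norm(b1-b2),np.degrees(np.arctan2(*(b1-b2)[[1,0]])))
f=[q('BL',32,70,.073),q('BR',345,23,.073),q('FR',388,303,.073),q('FL',62,353,.073)]
print([np.linalg.norm(f[i]-f[(i+1)%4]) for i in range(4)])
l=[q('dL',457,230,.007),q('dR',742,182,.007),q('lR',760,266,.007),q('lL',467,319,.007),q('tL',430,88,.007),q('tR',716,40,.007)]
print('lane c',sum(l[:4])/4,[np.linalg.norm(l[i]-l[(i+1)%4]) for i in range(4)],np.degrees(np.arctan2(*(l[0]-l[1])[[1,0]])),np.degrees(np.arctan2(*(l[3]-l[2])[[1,0]])))
r=R.from_quat(state()['tcp_rot']).as_matrix();print(r)
```

```text
hend [0.5817 0.2432 0.084 ] depth pt [0.5812 0.2425 0.0912]
hfront [0.5401 0.3081 0.084 ] depth pt [0.5398 0.3071 0.0938]
hmid [0.5605 0.2754 0.084 ] depth pt [0.559  0.2743 0.096 ]
tip [0.4848 0.3813 0.084 ] depth pt [0.4848 0.3845 0.0757]
0.07706641010576018 0.1687150294235003 125.07082899137554
barL [0.4227 0.3456 0.108 ] depth pt [0.4228 0.3442 0.1154]
barR [0.4374 0.2422 0.108 ] depth pt [0.438  0.2468 0.0799]
0.10448856970788852 98.0720728776412
BL [0.5955 0.4299 0.073 ] depth pt [0.5945 0.4293 0.0724]
BR [0.6267 0.2108 0.073 ] depth pt [0.6384 0.2197 0.0022]
FR [0.4323 0.1801 0.073 ] depth pt [0.4319 0.1852 0.0065]
FL [0.4007 0.4021 0.073 ] depth pt [0.4006 0.4025 0.0719]
[np.float64(0.22132328236369045), np.float64(0.19686465511803564), np.float64(0.22420234359050276), np.float64(0.19676126548651507)]
dL [0.4834 0.135  0.007 ] depth pt [0.4823 0.1361 0.0067]
dR [ 0.5165 -0.0749  0.007 ] depth pt [ 0.5152 -0.0755  0.0099]
lR [ 0.4552 -0.086   0.007 ] depth pt [ 0.4547 -0.0859  0.0049]
lL [0.4191 0.128  0.007 ] depth pt [0.42   0.1269 0.0113]
tL [0.5884 0.1545 0.007 ] depth pt [ 0.59    0.1551 -0.0025]
tR [ 0.6224 -0.059   0.007 ] depth pt [ 0.6225 -0.0578  0.0089]
lane c [0.4686 0.0255 0.007 ] [np.float64(0.21241374289276682), np.float64(0.06225615126982875), np.float64(0.21697607970780133), np.float64(0.06464037929302978)] 98.96531712460899 99.57892761840583
[[-0.9095  0.4158 -0.001 ]
 [ 0.4158  0.9095 -0.0017]
 [ 0.0002 -0.002  -1.    ]]
```

Measurements agree with the given sizes: handle 77 mm, lid 196–197 x 221–224 mm, lane about 62–65 x 212–217 mm, bar about 104 mm long. Handle centre is (0.559, 0.275) with its axis at 125°. The lane's y axis is at 99.2° and the bar's at 98.1°. Next I move above the handle.

Emit:
{"name": "carry_out", "arguments": {
  "series": "4 -4 0 -0.1 0.6;8.5 -8.3 -1 -0.2 0.6;13 -12.7 -2 -0.3 0.6;17.5 -17.1 -3.5 -0.4 0.6;22 -21.5 -5 -0.5 0.6;26.5 -25.9 -7 -0.53 0.6;29.9 -29.3 -8.3 -0.53 0.6;29.9 -29.3 -8.3 -0.53 0.6"
}}

```text
t: 1.1
tool_pos: [0.5603, 0.272, 0.168]
tcp_rot: [0.464, 0.886, -0.001, -0.001]
contact_force: [-1.0, 0.7, 0.3]
gripper_width: 0.0513
grip_force: 0.0
```

Emit:
{"name": "carry_out", "arguments": {
  "series": "0 0 -1.5 0 0.6;0 0 -3 0 0.6;0 0 -4.5 0 0.6;0 0 -5.5 0 0.6;0 0 -6.2 0 0.6;0 0 -6.8 0 0.6;0 0 -6.8 0 0.6;0 0 -6.8 0 0.6"
}}

```text
t: 2.1
tool_pos: [0.5592, 0.2755, 0.1027]
tcp_rot: [0.461, 0.887, 0.0, 0.0]
contact_force: [-0.2, 0.6, 0.7]
gripper_width: 0.0513
grip_force: 0.0
```

Run:
```python
from h import *
import cv2
print(state()['tool_pos'],state()['contact_force'])
a=snap('scene','s1')['color'][200:340,160:340];b=snap('top','t1')['color'][200:315,120:300]
a=cv2.resize(a,(540,420));b=cv2.resize(b,(250,160))
cv2.imwrite('pics/s1c.png',cv2.hconcat([a,cv2.copyMakeBorder(b,0,260,0,0,cv2.BORDER_CONSTANT)]))
```

```text
[0.55924326 0.27548288 0.10273729] [-0.20075209  0.60097686  0.67327772]
```

View pics/s1c.png

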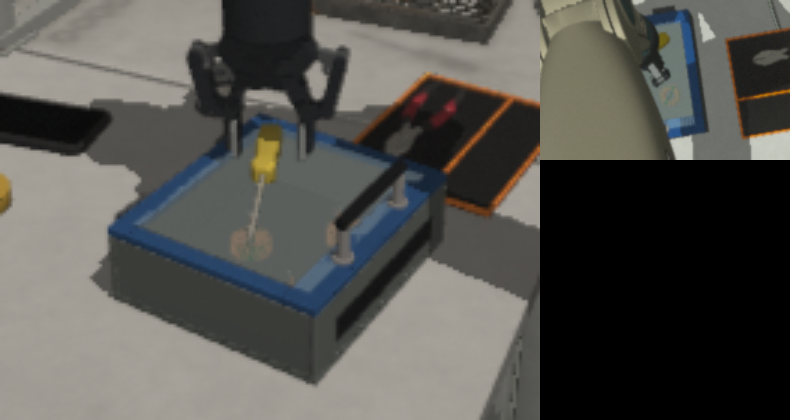

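The fingers straddle the handle (crop about 265,150) just above the lid. I lower a little, close, then lift gently.

Emit:
{"name": "carry_out", "arguments": {
  "series": "0 0 -0.5 0 0.6;0 0 -0.5 0 0.35;0 0 -0.5 0 0.1;0 0 -0.5 0 0;0 0 -0.5 0 0;0 0 -0.5 0 0;0 0 -0.5 0 0;0 0 -0.5 0 0"
}}

```text
t: 3.2
tool_pos: [0.559, 0.2754, 0.0974]
tcp_rot: [0.461, 0.887, 0.0, 0.0]
contact_force: [-0.3, -0.7, 1.1]
gripper_width: 0.0205
grip_force: 59.0
```

Emit:
{"name": "carry_out", "arguments": {
  "series": "0 0 0.5 0 0;0 0 1.5 0 0;0 0 3 0 0;0 0 5 0 0;0 0 7 0 0;0 0 9 0 0;0 0 9 0 0;0 0 9 0 0"
}}

```text
t: 4.2
tool_pos: [0.5586, 0.2753, 0.1872]
tcp_rot: [0.461, 0.887, -0.0, -0.0]
contact_force: [-0.3, -0.5, -0.8]
gripper_width: 0.0205
grip_force: 58.8
```

Emit:
{"name": "carry_out", "arguments": {
  "series": "-1.2 -4 0 -0.07 0;-2.4 -9 0 -0.15 0;-3.7 -14 0 -0.24 0;-5 -19 0 -0.33 0;-6.4 -24 0 -0.42 0;-7.6 -28 -0.5 -0.45 0;-8.2 -29.9 -2.5 -0.45 0;-8.2 -29.9 -5 -0.45 0"
}}

```text
t: 5.2
tool_pos: [0.4761, -0.025, 0.1364]
tcp_rot: [0.649, 0.761, -0.0, -0.0]
contact_force: [-0.0, 0.1, -1.8]
gripper_width: 0.0202
grip_force: 58.9
```

Emit:
{"name": "carry_out", "arguments": {
  "series": "0 0 -1.5 0 0;0 0 -3 0 0;0 0 -4 0 0;0 0 -4.5 0 0;0 0 -5 0 0;0 0 -5 0 0;0 0 -5 0 0;0 0 -5 0 0"
}}

```text
t: 6.2
tool_pos: [0.4772, -0.0237, 0.0877]
tcp_rot: [0.648, 0.762, 0.0, 0.0]
contact_force: [-0.5, -0.1, -0.8]
gripper_width: 0.0205
grip_force: 58.9
```

Run:
```python
from h import *
import cv2
print(state()['tool_pos'],state()['contact_force'])
a=snap('scene','s2')['color'][190:310,230:390];b=snap('top','t2')['color'][200:315,230:370]
a=cv2.resize(a,(440,330));b=cv2.resize(b,(350,288))
cv2.imwrite('pics/s2c.png',cv2.hconcat([a,cv2.copyMakeBorder(b,0,42,0,0,cv2.BORDER_CONSTANT)]))
```

```text
[ 0.47720788 -0.02366929  0.08770922] [-0.49842328 -0.11323993 -0.81475285]
```

View pics/s2c.png

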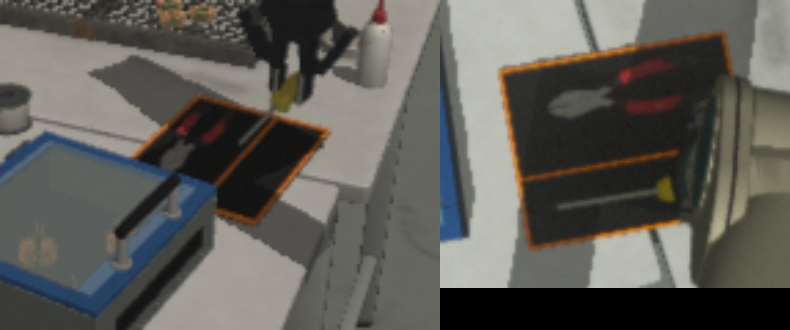

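The screwdriver hangs straight over the lane, with its tip at about px (277,283) in the top picture. I'll check the tip in the lane frame.

Run:
```python
from h import *
s=load('t2'); c=np.array([.4686,.0255]); a=np.radians(99.2); u=np.array([np.cos(a),np.sin(a)]); x=np.array([u[1],-u[0]])
for uv in[(276.6,282.6),(290,280.5),(305,278.3),(315,276)]:
    p=P(s,*uv,.0745); print(p, x@(p[:2]-c),u@(p[:2]-c))
    for du in(-1,0,1): print('   z',[round(float(P(s,uv[0],uv[1]+dv)[2]),4) for dv in(-1,0,1)]);break
p=state()['tool_pos'];print(x@(p[:2]-c),u@(p[:2]-c))
```

```text
[0.45694555 0.10179021 0.0745    ] 0.0006928419064636712 0.07717215860800349
   z [0.0015, 0.0768, 0.0028]
[0.46123132 0.07235772 0.0745    ] 0.00021777434345643436 0.04743306617871145
   z [0.0753, 0.0781, 0.0747]
[0.46570655 0.03937834 0.0745    ] -0.000637345660134121 0.014162418270836455
   z [0.0771, 0.0767, 0.0036]
[0.47050732 0.01733204 0.0745    ] 0.0005768776968955921 -0.008367830090165184
   z [0.0751, 0.0758, 0.0022]
0.0005353321338193253 -0.049859358987524825
```

It is level and centred. I lower it to the floor, watching the force.

Emit:
{"name": "carry_out", "arguments": {
  "series": "0 0 -1.5 0 0;0 0 -3 0 0;0 0 -4.2 0 0;0 0 -5 0 0;0 0 -5.5 0 0;0 0 -5.8 0 0;0 0 -5.9 0 0;0 0 -5.9 0 0"
}}

```text
t: 7.3
tool_pos: [0.4772, -0.0236, 0.0286]
tcp_rot: [0.648, 0.762, 0.0, 0.0]
contact_force: [0.1, -0.7, -0.7]
gripper_width: 0.0202
grip_force: 58.9
```

Emit:
{"name": "carry_out", "arguments": {
  "series": "0 0 -0.1 0 0;0 0 -0.1 0 0;0 0 -0.1 0 0.3;0 0 -0.1 0 0.38;0 0 -0.1 0 0.38;0 0 -0.1 0 0.38;0 0 -0.1 0 0.38;0 0 -0.1 0 0.38"
}}

```text
t: 8.3
tool_pos: [0.4769, -0.0236, 0.0273]
tcp_rot: [0.648, 0.762, -0.0, -0.0]
contact_force: [0.2, 0.1, 0.3]
gripper_width: 0.0321
grip_force: 0.0
```

Emit:
{"name": "carry_out", "arguments": {
  "series": "0 0 1 0 0.38;0 0 2.5 0 0.38;0 0 5 0 0.45;0 0 9 0 0.5;0 0 13 0 0.5;-2 5 15 0 0.5;-3.5 10 16 0 0.5;-5 15 16 0 0.5"
}}

```text
t: 9.3
tool_pos: [0.4276, 0.1278, 0.1901]
tcp_rot: [0.648, 0.762, 0.002, 0.002]
contact_force: [-0.1, -0.2, 0.0]
gripper_width: 0.0429
grip_force: 0.0
```

Run:
```python
from h import *
import cv2
a=snap('scene','s3')['color'][190:310,230:390];b=snap('top','t3')['color'][200:315,230:370]
a=cv2.resize(a,(320,240));b=cv2.resize(b,(476,391))
cv2.imwrite('pics/s3c.png',cv2.hconcat([cv2.copyMakeBorder(a,0,151,0,0,cv2.BORDER_CONSTANT),b]))
```

```text
(no output)
```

View pics/s3c.png

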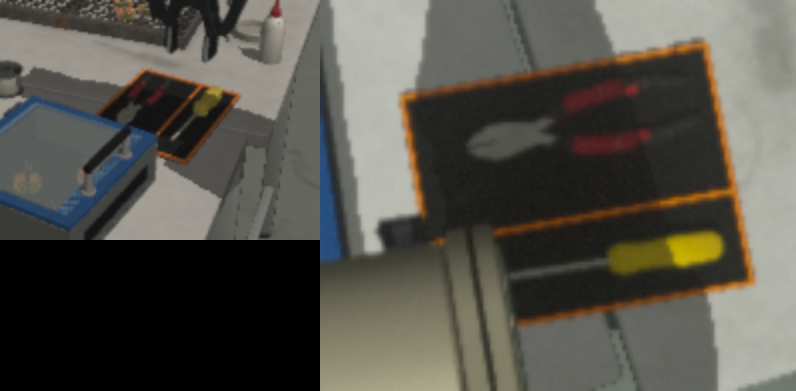

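The screwdriver lies in the lane with its blade pointing the same way as the jaws (handle at about px (332,274) of the full picture). Now over the bar, middle at (0.430, 0.294).

Emit:
{"name": "carry_out", "arguments": {
  "series": "0 4 0 -0.02 0.5;0.1 8.5 0 -0.02 0.5;0.2 13 0 -0.02 0.5;0.3 16.8 0 -0.02 0.5;0.3 16.8 -1 -0.02 0.5;0.3 16.8 -2 -0.02 0.5;0.3 16.8 -2 -0.02 0.5;0.3 16.8 -2 -0.02 0.5"
}}

```text
t: 10.4
tool_pos: [0.4298, 0.2934, 0.1673]
tcp_rot: [0.656, 0.755, -0.0, -0.0]
contact_force: [0.1, -0.1, 0.3]
gripper_width: 0.0426
grip_force: 0.0
```

Run:
```python
from h import *
import cv2
print(state()['tool_pos'])
a=snap('scene','s4')['color'][170:340,180:370]
cv2.imwrite('pics/s4c.png',cv2.resize(a,(570,510)))
s=load('t3'); c=np.array([.4686,.0255]); a=np.radians(99.2); u=np.array([np.cos(a),np.sin(a)]); x=np.array([u[1],-u[0]])
for uv in[(331.8-.3,274.4-.3),(348.5-.3,272-.3),(285,280.8)]:
    p=P(s,*uv,.014); print(x@(p[:2]-c),u@(p[:2]-c))
```

```text
[0.42983392 0.29338038 0.16725067]
-0.0011890272628896426 -0.051836072284297506
-0.0023118643371185083 -0.09116225033742975
0.0018907627884348615 0.05741514149095806
```

View pics/s4c.png

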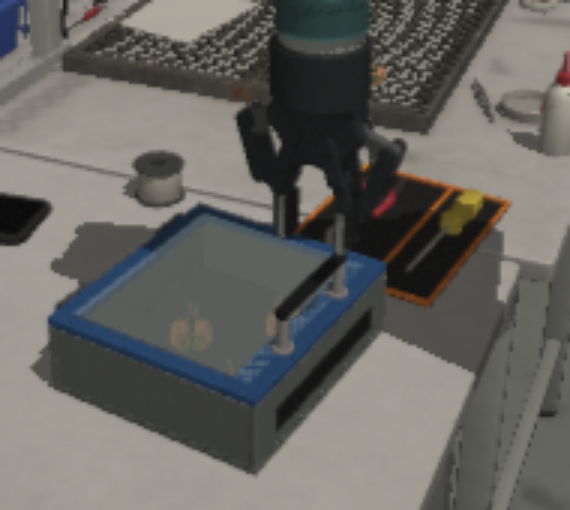

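The gripper hangs over the bar, with the fingers at crop px (280,215) and (340,235), one either side of it. The screwdriver measures within 3 mm of the lane's middle line. I go down and grip.

Emit:
{"name": "carry_out", "arguments": {
  "series": "0 0 -2 0 0.5;0 0 -3.5 0 0.5;0 0 -4.6 0 0.5;0 0 -5.4 0 0.5;0 0 -5.4 0 0.5;0 0 -5.4 0 0.2;0 0 -5.4 0 0;0 0 -5.4 0 0"
}}

```text
t: 11.45
tool_pos: [0.4303, 0.2947, 0.114]
tcp_rot: [0.655, 0.756, 0.001, 0.0]
contact_force: [-0.8, 0.2, 3.1]
gripper_width: 0.0096
grip_force: 58.5
```

Emit:
{"name": "carry_out", "arguments": {
  "series": "0 0 0 0 0;0 0 0 0 0;0 0 0 0 0"
}}

```text
t: 11.82
tool_pos: [0.4303, 0.2947, 0.114]
tcp_rot: [0.655, 0.756, 0.001, 0.0]
contact_force: [-1.2, 0.4, 5.1]
gripper_width: 0.0099
grip_force: 58.7
```

Run:
```python
import numpy as np
a0=np.arctan2(.039,.185);r=np.hypot(.039,.185)
for d in range(3,49,3):
    t=a0+np.radians(d);h=(.185-r*np.cos(t))*100;z=(r*np.sin(t)-.039)*100
    print(d,round(h*.990,2),round(h*.141,2),round(z,2))
```

```text
3 0.23 0.03 0.96
6 0.5 0.07 1.91
9 0.83 0.12 2.85
12 1.2 0.17 3.76
15 1.62 0.23 4.66
18 2.09 0.3 5.53
21 2.6 0.37 6.37
24 3.15 0.45 7.19
27 3.75 0.53 7.97
30 4.38 0.62 8.73
33 5.06 0.72 9.45
36 5.77 0.82 10.13
39 6.51 0.93 10.77
42 7.29 1.04 11.38
45 8.09 1.15 11.94
48 8.93 1.27 12.46
```

Gripped, with a width of about 10 mm on the 12 mm bar. I lift along the arc in 3 degree rows.

Emit:
{"name": "carry_out", "arguments": {
  "series": "0.2 0 1 0 0;0.5 0.1 1.9 0 0;0.8 0.1 2.8 0 0;1.2 0.2 3.8 0 0;1.6 0.2 4.7 0 0;2.1 0.3 5.5 0 0;2.6 0.4 6.4 0 0;2.6 0.4 6.4 0 0"
}}

```text
t: 12.82
tool_pos: [0.4551, 0.2983, 0.1777]
tcp_rot: [0.655, 0.756, -0.001, -0.001]
contact_force: [-3.3, 2.6, -2.3]
gripper_width: 0.0097
grip_force: 58.6
```

Emit:
{"name": "carry_out", "arguments": {
  "series": "0.6 0.1 0.8 0 0;1.2 0.1 1.6 0 0;1.8 0.2 2.3 0 0;2.5 0.3 3 0 0;3.2 0.4 3.7 0 0;3.9 0.5 4.4 0 0;4.7 0.6 5 0 0;5.5 0.7 5.5 0 0"
}}

```text
t: 13.82
tool_pos: [0.507, 0.3059, 0.2343]
tcp_rot: [0.655, 0.756, -0.002, -0.003]
contact_force: [-13.8, 3.0, 12.0]
gripper_width: 0.0096
grip_force: 58.8
```

Emit:
{"name": "carry_out", "arguments": {
  "series": "0 0 0 0 0;0 0 0 0 0;0 0 0 0 0;0 0 0 0 0;0 0 0 0 0;0 0 0 0 0"
}}

```text
t: 14.58
tool_pos: [0.5082, 0.306, 0.2355]
tcp_rot: [0.655, 0.756, -0.0, -0.002]
contact_force: [-12.6, 1.5, 12.9]
gripper_width: 0.0097
grip_force: 58.8
```

Run:
```python
from h import *
import cv2
a=snap('scene','s5')['color'][130:340,160:390]
cv2.imwrite('pics/s5c.png',cv2.resize(a,(640,584)))
p=np.array(state()['tool_pos']);d=p-[.4303,.2947,.114]
h=d[0]*.99+d[1]*.141
print(p,np.degrees(np.arctan2(.039+d[2],.185-h)-np.arctan2(.039,.185)),np.hypot(.039+d[2],.185-h),state()['joint_vel'])
```

```text
[0.50825812 0.30606314 0.23548374] 44.59638133685024 0.1924514513347221 [ 0.0011972   0.00088327  0.00105069 -0.00102406  0.00032149 -0.0020228 ]
```

View pics/s5c.png

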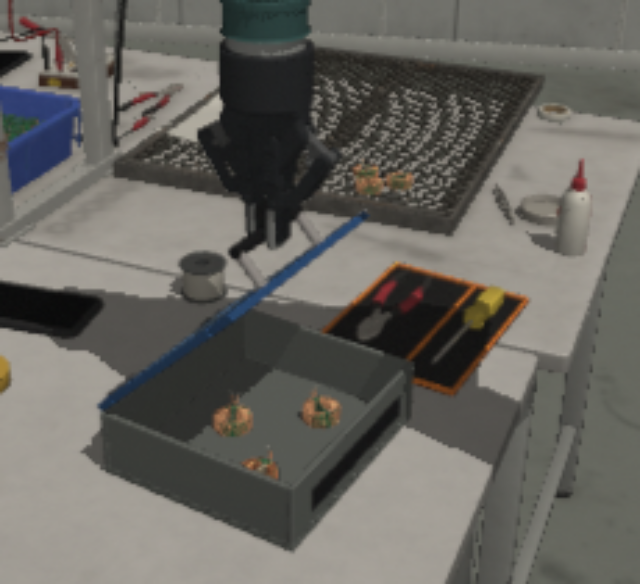

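The lid stands open at about 45° (blue frame edge from crop px (103,405) to (365,213)). The bar is held, the chokes are visible, and the screwdriver, cutters, glue and spool are undisturbed. Handing in.

```bash
python3 -c "
from workcell import *
print(sign_off())"
```

```text
the job is handed in; nothing more can be done
None
```

The screwdriver lies in the empty lane with its blade pointing the same way as the cutters' jaws, the lid is held at about 45° by its bar, and the job is handed in; no verdict came back.

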